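Set the junction box toggles like the sample

TASK

Set the five toggles on the beige junction box to the same on-off pattern as the sample bank on the plywood board: place for place along the row, each paddle leaning towards the cable glands where the sample's does, and away from them where the sample's does. Keep off the sample, and leave the tape roll, screwdriver and spare box where they are.

Things in the scene. Friction and masses are not known exactly. Their poses are not given: they have to be found in the camera images.
- box: The box to be set: a beige junction box, 130 (x) x 190 (y) x 60 mm high, fixed to the bench between two wooden cleats. Origin at the centre of its underside; z up, +x towards the long side with three grey cable glands (stubs 24 mm long, on the side away from the robot), y along the row of five black paddle toggles on its flat top: sw1 to sw5 at y = +64, +32, 0, -32, -64 mm, x = 0.
- row (a point): Middle of the row of toggles on the box, on their common hinge axis (parallel to the box's y), 62 mm above the bench, 2 mm above the box top. Each paddle is a blade 14 mm wide (y), 6 mm thick, 46 mm from hinge to tip; it leans 0.6 rad from upright to either side, so its tip is 26 mm to that side and 100 mm above the bench. The top is clear 65 mm either side of the row.
- sample: The sample: an equal bank of five paddles (same size, spacing and lean, but they do not move) in a low beige housing 130 x 190 mm on a plywood board 170 x 230 x 15 mm, fixed to the bench; housing top 48 mm above the bench. Origin at the centre of the board's underside; z up, +x towards its three glands, away from the robot; places 1 to 5 at y = +64 to -64 mm. Lies left or right of the box.
- sw1 (a joint): Toggle 1 of the box, at y = +64 mm in the box's frame. 0 = off, leaning away from the glands (to the box's -x); 1.2 rad = on, leaning towards the glands (+x); 0.6 = upright. It starts on or off and is top-heavy: pushed past upright (under 1 N at mid-blade) it tips over to the other stop by itself and stays there.
- sw2 (a joint): Toggle 2 of the box, at y = +32 mm in the box's frame. 0 = off, leaning away from the glands (to the box's -x); 1.2 rad = on, leaning towards the glands (+x); 0.6 = upright. It starts on or off and is top-heavy: pushed past upright (under 1 N at mid-blade) it tips over to the other stop by itself and stays there.
- sw3 (a joint): Toggle 3 of the box, at y = +0 mm in the box's frame. 0 = off, leaning away from the glands (to the box's -x); 1.2 rad = on, leaning towards the glands (+x); 0.6 = upright. It starts on or off and is top-heavy: pushed past upright (under 1 N at mid-blade) it tips over to the other stop by itself and stays there.
- sw4 (a joint): Toggle 4 of the box, at y = -32 mm in the box's frame. 0 = off, leaning away from the glands (to the box's -x); 1.2 rad = on, leaning towards the glands (+x); 0.6 = upright. It starts on or off and is top-heavy: pushed past upright (under 1 N at mid-blade) it tips over to the other stop by itself and stays there.
- sw5 (a joint): Toggle 5 of the box, at y = -64 mm in the box's frame. 0 = off, leaning away from the glands (to the box's -x); 1.2 rad = on, leaning towards the glands (+x); 0.6 = upright. It starts on or off and is top-heavy: pushed past upright (under 1 N at mid-blade) it tips over to the other stop by itself and stays there.
- sm_on_a (a point): Foot (hinge point, 50 mm above the bench) of one of the three sample paddles that lean towards the sample's glands, that is, are on. It stands at any of the five places in the row: its y in the sample's frame tells which.
- sm_on_b (a point): Foot (hinge point, 50 mm above the bench) of one of the three sample paddles that lean towards the sample's glands, that is, are on. It stands at any of the five places in the row: its y in the sample's frame tells which.
- sm_on_c (a point): Foot (hinge point, 50 mm above the bench) of one of the three sample paddles that lean towards the sample's glands, that is, are on. It stands at any of the five places in the row: its y in the sample's frame tells which.
- sm_off_a (a point): Foot (hinge point, 50 mm above the bench) of one of the two sample paddles that lean away from the sample's glands, that is, are off. Its y in the sample's frame tells which place in the row.
- sm_off_b (a point): Foot (hinge point, 50 mm above the bench) of one of the two sample paddles that lean away from the sample's glands, that is, are off. Its y in the sample's frame tells which place in the row.
- tape_c (a point): Loose bystander: black tape roll lying flat, 100 mm across, 24 mm high. Point at its centre. To be left alone.
- driver_grip (a point): Loose bystander: screwdriver 190 mm long lying on the bench. Point at its handle. To be left alone.
- spare_c (a point): Loose bystander: closed beige spare box 84 x 114 x 55 mm without toggles. Point at its centre. To be left alone.
Not all that is in view belongs to the job. What is shaped like the box but blue or orange is not meant.

How it is judged:
At the end, for the whole second after the job is handed in: Every toggle of the box leans the same way as the sample paddle at the same place in the row (on: joint above 1.0 rad, off: joint below 0.2 rad) and is at rest (((y of sm_on_a in the frame of sample between 0.048 and 0.08 m and value of joint sw1 above 1 rad) or (y of sm_on_b in the frame of sample between 0.048 and 0.08 m and value of joint sw1 above 1 rad) or (y of sm_on_c in the frame of sample between 0.048 and 0.08 m and value of joint sw1 above 1 rad) or (y of sm_off_a in the frame of sample between 0.048 and 0.08 m and value of joint sw1 below 0.2 rad) or (y of sm_off_b in the frame of sample between 0.048 and 0.08 m and value of joint sw1 below 0.2 rad)) and velocity of joint sw1 between -0.3 and 0.3 rad/s and ((y of sm_on_a in the frame of sample between 0.016 and 0.048 m and value of joint sw2 above 1 rad) or (y of sm_on_b in the frame of sample between 0.016 and 0.048 m and value of joint sw2 above 1 rad) or (y of sm_on_c in the frame of sample between 0.016 and 0.048 m and value of joint sw2 above 1 rad) or (y of sm_off_a in the frame of sample between 0.016 and 0.048 m and value of joint sw2 below 0.2 rad) or (y of sm_off_b in the frame of sample between 0.016 and 0.048 m and value of joint sw2 below 0.2 rad)) and velocity of joint sw2 between -0.3 and 0.3 rad/s and ((y of sm_on_a in the frame of sample between -0.016 and 0.016 m and value of joint sw3 above 1 rad) or (y of sm_on_b in the frame of sample between -0.016 and 0.016 m and value of joint sw3 above 1 rad) or (y of sm_on_c in the frame of sample between -0.016 and 0.016 m and value of joint sw3 above 1 rad) or (y of sm_off_a in the frame of sample between -0.016 and 0.016 m and value of joint sw3 below 0.2 rad) or (y of sm_off_b in the frame of sample between -0.016 and 0.016 m and value of joint sw3 below 0.2 rad)) and velocity of joint sw3 between -0.3 and 0.3 rad/s and ((y of sm_on_a in the frame of sample between -0.048 and -0.016 m and value of joint sw4 above 1 rad) or (y of sm_on_b in the frame of sample between -0.048 and -0.016 m and value of joint sw4 above 1 rad) or (y of sm_on_c in the frame of sample between -0.048 and -0.016 m and value of joint sw4 above 1 rad) or (y of sm_off_a in the frame of sample between -0.048 and -0.016 m and value of joint sw4 below 0.2 rad) or (y of sm_off_b in the frame of sample between -0.048 and -0.016 m and value of joint sw4 below 0.2 rad)) and velocity of joint sw4 between -0.3 and 0.3 rad/s and ((y of sm_on_a in the frame of sample between -0.08 and -0.048 m and value of joint sw5 above 1 rad) or (y of sm_on_b in the frame of sample between -0.08 and -0.048 m and value of joint sw5 above 1 rad) or (y of sm_on_c in the frame of sample between -0.08 and -0.048 m and value of joint sw5 above 1 rad) or (y of sm_off_a in the frame of sample between -0.08 and -0.048 m and value of joint sw5 below 0.2 rad) or (y of sm_off_b in the frame of sample between -0.08 and -0.048 m and value of joint sw5 below 0.2 rad)) and velocity of joint sw5 between -0.3 and 0.3 rad/s); the robot touches nothing.
It fails at once if a bystander (tape roll, screwdriver or spare box) is moved by more than 30 mm (distance of any of tape_c, driver_grip, spare_c from where it was at the start of the episode above 0.03 m).
It fails at once if the robot presses on the sample with more than 5 N (contact force between sample and the fingers above 5 N or contact force between sample and the arm above 5 N).
It also fails if it takes over 48 s, if anything falls off the work surface, if the arm or the gripper's body presses on something with over 40 N, if the wrist force passes 120 N, or if a joint passes its speed limit or range.

ROBOT

A 6-joint arm with a two-finger parallel gripper is mounted at the origin on the work surface. World frame = base frame: x ahead of the robot, y to its left, z up, the work surface at z = 0. Lengths are in m, angles in rad, forces in N, time in s.
With the tool pointing down it reaches from about 0.35 to 0.775 m from the base axis. Payload 7.3 kg.
Tool frame: the origin (TCP) lies at the very end of the fingers, on their centre line; the grasp point (between the pads) lies 19 mm behind it (bot.pinch_z is the distance from the TCP to the grasp point, in m); z points along the fingers, y is the direction in which the jaws open and shut (so a half turn about z gives the same grasp; the last joint's range is limited). The gripper opens to 92 mm and grips with 3 to 60 N. Pads are 19 mm wide; open, the fingers measure 130 mm over their backs; the gripper's body (75 mm by 190 mm) begins 47 mm behind the grasp point.
Start: joints at [0.988, 0.342, 1.524, -0, 1.275, -0.146], TCP at [0.222, 0.476, 0.227] pointing down, gripper open.
Joint ranges: [-2.53, 2.53], [-0.77, 2.02], [0.04, 2.7], [-1, 4.14], [0.28, 2.66], [-3.11, 3.11]. Speed limits (rad/s): [2.57, 2.57, 3.14, 3.14, 3.14, 3.14].

INTERFACE

Orientations are given as a unit quaternion [w, x, y, z].
In Python, from workcell import bot gives the robot as it stands. The module is installed in compiled form; this text tells all that it offers. Calls block until the motion is done:
- bot.reach(position, orientation): joint-space move of the TCP to a pose.
- bot.move_linear(position, velocity=0.15, rot=None, threshold=None): straight line of the TCP; rot=None keeps the orientation; velocity is the mean speed in m/s. With threshold (N) it stops when the force on the tool has changed by that much, and returns True; else False.
- bot.move_joints(angles): joint-space move.
- bot.gripper_to(opening, grip_force=None): finger opening in m; grip_force is the grip in N (None keeps the last); returns when the fingers have stopped.
- bot.dwell(seconds).
- bot.inverse_kinematics(position, orientation): joint angles nearest the present ones, or None.
- bot.sense(): the state.
- bot.camera(name): name is "scene" or "top"; returns a dict with "image" (384x512x3 uint8, red, green, blue), "z_map" (384x512 float32, m along the optical axis (not along the pixel's ray), 0 where there is no reading), "intrinsics" (3x3 intrinsics, pixels), "R" (3x3) and "t" (3): a world point X has camera coordinates R X + t. Camera axes: x right, y down, z forward; pixel columns grow to the right and rows downward; lengths in m; the calibration is good to about 2 mm. A picture is of the moment at which its call begins.
A pose or a line that the arm cannot do raises bot.PlanningError and nothing moves.
- bot.hand_in(): hands the job in, once; it reports no verdict.
The state is a dict: "time": time; "qpos": joint angles; "joint_velocities": joint speeds; "effort": joint torques, N m; "tool_pos": TCP position; "tool_rot": TCP orientation; "contact_force": force on the tool from outside, world axes, zero at the start; "ft_torque": the same for the moment, N m; "opening": finger opening in m.
Only numpy, scipy, OpenCV 4.12 (cv2) and the standard library are available. Lean on these libraries where they do the work, as an engineer would, in place of code of your own. Each camera call takes 0.05 s, during which the arm holds its last target.

## Working session

There is one attempt and no reset: what is moved stays moved. The work goes in short steps, each a Python script; the robot and the scene stay as the last script left them, time stands still between calls to the robot, and variables do not carry over. Pictures are saved under pics/ and viewed, and the job is handed in when it is done.

```bash
mkdir -p pics; python3 - <<'E'
from workcell import bot
import cv2,numpy as np
for n in("scene","top"):
    c=bot.camera(n); cv2.imwrite(f"pics/{n}0.png",c["image"][:,:,::-1]); np.savez(f"{n}0.npz",**{k:v for k,v in c.items()})
    print(n,c["intrinsics"].round(1).tolist(),c["R"].round(3).tolist(),c["t"].round(3))
print(bot.sense())
E
```

```text
scene [[373.0, 0.0, 247.1], [0.0, 373.0, 190.7], [0.0, 0.0, 1.0]] [[-0.423, 0.906, -0.018], [0.72, 0.324, -0.613], [-0.55, -0.272, -0.79]] [ 0.209 -0.312  1.279]
top [[427.6, 0.0, 254.4], [0.0, 427.6, 190.2], [0.0, 0.0, 1.0]] [[0.004, -1.0, -0.009], [-0.993, -0.003, -0.12], [0.12, 0.009, -0.993]] [0.002 0.495 1.218]
{'time': 0.1, 'qpos': array([ 9.88049157e-01,  3.42616429e-01,  1.52489506e+00, -1.96126939e-05,
        1.27543371e+00, -1.45980406e-01]), 'joint_velocities': array([ 1.69195812e-03, -3.04153517e-03, -1.75739985e-03,  5.76020763e-04,
        9.43978186e-04, -4.06961595e-05]), 'effort': array([ 2.24097559e-03, -4.32005060e+01, -2.44694567e+01,  7.18722283e-02,
        5.25809114e-02, -6.02231557e-05]), 'tool_pos': array([0.22185553, 0.4754203 , 0.2261427 ]), 'tool_rot': array([-2.32229177e-04,  2.16648843e-01,  9.76249364e-01, -6.35218539e-04]), 'contact_force': array([-0.02453566,  0.5127813 , -0.38944901]), 'ft_torque': array([-0.02615189, -0.04370956, -0.0176743 ]), 'opening': 0.09213049822346328}
```

View pics/scene0.png

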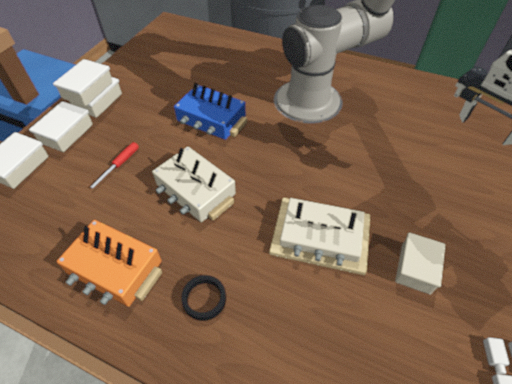

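View pics/top0.png

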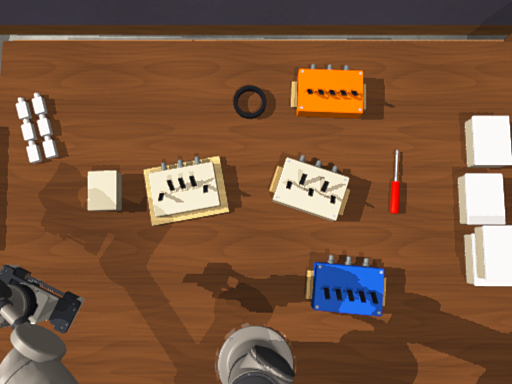

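Lookalikes in the top view: beige box with toggles and cleats (311,188), beige bank on plywood (186,190), orange (331,92), blue (347,288), plain spare box (104,190) and white boxes on the right (~487,200). The box to set is (311,188) and the sample is (186,190). Next I'll check this in close crops.

```bash
python3 - <<'E'
import cv2,numpy as np
t=cv2.imread("pics/top0.png"); s=cv2.imread("pics/scene0.png")
f=lambda im,x0,x1,y0,y1,w=400:cv2.resize(im[y0:y1,x0:x1],(w,300),interpolation=cv2.INTER_CUBIC)
a=np.hstack([f(t,140,236,152,224),f(t,264,360,152,224)])
b=np.hstack([f(s,268,376,192,273),f(s,142,246,142,220)])
cv2.imwrite("pics/crop0.png",np.vstack([a,b]))
E
```

```text
(no output)
```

View pics/crop0.png

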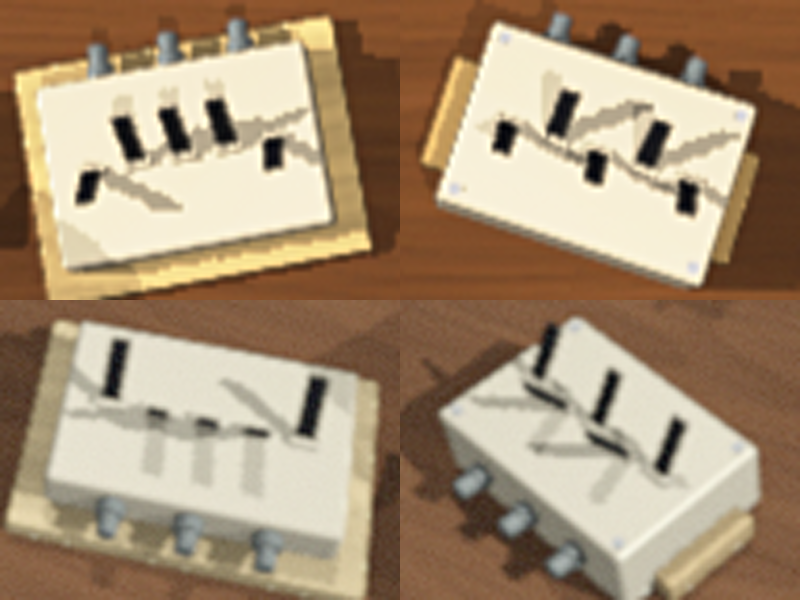

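Crops agree across both views. Counting from +y (left in the top view), the sample reads off, on, on, on, off. The box (4 screws, cleats) reads off, on, off, on, off. Only sw3 differs, so it has to go on. Next I'll measure both poses.

```bash
cat > h.py <<'E'
import numpy as np,cv2
def cast(c,uv,z):
    K,R,t=c["intrinsics"],c["R"],c["t"]; C=-R.T@t
    uv=np.atleast_2d(np.float64(uv)); d=(R.T@np.linalg.inv(K)@np.c_[uv,np.ones(len(uv))].T).T
    return C+d*((z-C[2])/d[:,2])[:,None]
def cloud(c):
    h,w=c["z_map"].shape; u,v=np.meshgrid(np.arange(w),np.arange(h)); Z=c["z_map"][...,None]
    P=(np.linalg.inv(c["intrinsics"])@np.stack([u,v,np.ones_like(u)],-1)[...,None])[...,0]*Z
    return (P-c["t"])@c["R"]
def top(c,px,h):
    W=cloud(c); hsv=cv2.cvtColor(c["image"],cv2.COLOR_RGB2HSV)
    m=(np.abs(W[...,2]-h)<.008)
    r=np.zeros_like(m); r[px[1]-45:px[1]+45,px[0]-55:px[0]+55]=1
    m=cv2.morphologyEx((m&r).astype(np.uint8),cv2.MORPH_OPEN,np.ones((3,3)))
    cs,_=cv2.findContours(m,0,2); k=max(cs,key=cv2.contourArea)
    P=cast(c,k[:,0,:],h)
    (cx,cy),s,a=cv2.minAreaRect((P[:,:2]*1000).astype(np.float32))
    zz=np.median(W[...,2][m>0])
    if s[0]>s[1]: a-=90; s=s[::-1]
    return np.array([cx,cy])/1000,s,(a+90)%180-90,zz
def blades(c,o,yaw,hz):
    hsv=cv2.cvtColor(c["image"],cv2.COLOR_RGB2HSV); W=cloud(c)
    ca,sa=np.cos(yaw),np.sin(yaw); L=(W[...,:2]-o)@np.array([[ca,-sa],[sa,ca]])
    m=(hsv[...,2]<70)&(np.abs(L[...,0])<.06)&(np.abs(L[...,1])<.09)&(W[...,2]>hz+.008)&(W[...,2]<hz+.06)
    n,lab,st,ce=cv2.connectedComponentsWithStats(m.astype(np.uint8))
    for i in range(1,n):
        if st[i,4]<8: continue
        q=lab==i; print("  px",ce[i].round(),"n",st[i,4],"local x,y mm",(L[q].mean(0)*1000).round(1),"xrange",(np.percentile(L[q][:,0],[5,95])*1000).round(),"zmax",W[q][:,2].max().round(3))
E
python3 - <<'E'
from h import *
T=dict(np.load("top0.npz")); S=dict(np.load("scene0.npz"))
for nm,px,h,hz,ps in(("box",(311,188),.060,.062,(194,185)),("sample",(186,190),.048,.050,(321,232))):
    o,s,a,z=top(T,px,h); print(nm,o.round(4),np.round(s,1),round(a,2),z.round(4))
    print("  from scene",top(S,ps,h))
    for c in(T,S): print(" view"); blades(c,o,np.radians(a),hz)
E
```

```text
box [ 0.4961 -0.1578] [130.4 188.5] -18.4 0.0593
  from scene (array([ 0.50120743, -0.15555548]), (131.2911834716797, 193.32168579101562), -18.4676513671875, np.float64(0.05972077810530683))
 view
  px [303. 179.] n 37 local x,y mm [14.6 32.9] xrange [ 5. 25.] zmax 0.102
  px [289. 184.] n 23 local x,y mm [-12.4  64.9] xrange [-22.  -3.] zmax 0.098
  px [324. 186.] n 37 local x,y mm [ 14.5 -30.9] xrange [ 4. 25.] zmax 0.101
  px [310. 192.] n 23 local x,y mm [-13.1   1.5] xrange [-23.  -4.] zmax 0.103
  px [332. 199.] n 24 local x,y mm [-12.9 -62.2] xrange [-23.  -3.] zmax 0.101
 view
  px [180. 154.] n 32 local x,y mm [-10.9 -63.2] xrange [-20.   0.] zmax 0.1
  px [195. 167.] n 28 local x,y mm [-10.2   0.5] xrange [-20.  -1.] zmax 0.096
  px [180. 167.] n 11 local x,y mm [ 20.4 -25. ] xrange [12. 27.] zmax 0.102
  px [212. 179.] n 28 local x,y mm [-10.3  64.6] xrange [-18.  -3.] zmax 0.098
  px [196. 179.] n 11 local x,y mm [20.4 38.3] xrange [13. 27.] zmax 0.1
sample [0.4962 0.2068] [131.1 189.5] 10.54 0.0474
  from scene (array([0.50048108, 0.2078779 ]), (134.03582763671875, 188.7515106201172), 10.67838191986084, np.float64(0.047372912915430596))
 view
  px [192. 181.] n 39 local x,y mm [ 14.5 -31.5] xrange [ 4. 25.] zmax 0.089
  px [181. 183.] n 37 local x,y mm [14.8  0.5] xrange [ 4. 25.] zmax 0.09
  px [170. 185.] n 38 local x,y mm [14.8 32.2] xrange [ 4. 26.] zmax 0.089
  px [205. 188.] n 21 local x,y mm [-12.5 -63.5] xrange [-23.  -3.] zmax 0.09
  px [161. 196.] n 22 local x,y mm [-12.8  63.9] xrange [-22.  -4.] zmax 0.087
 view
  px [299. 210.] n 41 local x,y mm [-12.3 -64.3] xrange [-21.  -3.] zmax 0.087
  px [352. 220.] n 49 local x,y mm [-13.1  63.5] xrange [-21.  -5.] zmax 0.088
```

Sizes, heights and all paddle places match the description, and both views give the same pattern: only sw3 needs flipping. I'll close the fingers, come down 65 mm on the -x side of sw3 and push in +x.

```bash
python3 - <<'E'
from workcell import bot
from h import *
from scipy.spatial.transform import Rotation as Ro
o=np.array([.498,-.157]); a=np.radians(-18.4); ex=np.array([np.cos(a),np.sin(a),0]); ey=np.array([-np.sin(a),np.cos(a),0])
P=lambda x,y,z: np.r_[o,z]+ex*x+ey*y
z=np.array([0,0,-1.]); q0=bot.sense()["qpos"]; best=None
for s in(1,-1):
    y=s*ex; q=Ro.from_matrix(np.c_[np.cross(y,z),y,z]).as_quat(scalar_first=True)
    j=bot.inverse_kinematics(P(-.065,0,.2),q)
    if j is not None and (best is None or abs(j-q0).max()<best[0]): best=(abs(j-q0).max(),q,j)
print(best)
q=best[1]
bot.gripper_to(0.0)
bot.reach(P(-.065,0,.2),q)
print(bot.sense()["tool_pos"],P(-.065,0,.2))
print(bot.move_linear(P(-.065,0,.085),.1,threshold=8))
for n in("scene","top"):
    c=bot.camera(n); cv2.imwrite(f"pics/{n}1.png",c["image"][:,:,::-1])
print(bot.move_linear(P(-.012,0,.085),.05,threshold=12), bot.sense()["tool_pos"],bot.sense()["contact_force"])
bot.move_linear(P(-.065,0,.085),.1)
bot.move_linear(P(-.065,0,.22),.15)
bot.reach([.222,.476,.227],[0,.21665,.97625,0])
for n in("scene","top"):
    c=bot.camera(n); cv2.imwrite(f"pics/{n}2.png",c["image"][:,:,::-1]); print(n); blades(c,np.array([.4961,-.1578]),a,.062)
print(bot.sense()["time"],bot.sense()["contact_force"])
t=cv2.imread("pics/top1.png");u=cv2.imread("pics/top2.png")
cv2.imwrite("pics/after.png",np.hstack([cv2.resize(i[140:236,246:374],(400,300)) for i in(t,u)]))
E
```

```text
(np.float64(1.4591117935543898), array([0.        , 0.81106382, 0.58495767, 0.        ]), array([-4.71062637e-01,  2.44128445e-01,  1.74290235e+00, -4.44089210e-16,
        1.15456186e+00, -1.49922054e-01]))
[ 0.43656561 -0.13589002  0.20006459] [ 0.43632306 -0.13648281  0.2       ]
False
False [ 0.48633402 -0.15308268  0.08497602] [-1.02071908 -0.31332945  0.54467012]
scene
  px [180. 154.] n 33 local x,y mm [-11.3 -63.6] xrange [-20.  -2.] zmax 0.102
  px [187. 173.] n 42 local x,y mm [21.2  6.7] xrange [12. 28.] zmax 0.102
  px [212. 180.] n 30 local x,y mm [-9.8 64.5] xrange [-19.  -1.] zmax 0.097
top
  px [303. 179.] n 36 local x,y mm [14.9 32.9] xrange [ 5. 25.] zmax 0.102
  px [314. 182.] n 39 local x,y mm [15.8  1.3] xrange [ 6. 25.] zmax 0.101
  px [324. 186.] n 39 local x,y mm [ 15.  -30.4] xrange [ 5. 25.] zmax 0.104
  px [289. 184.] n 22 local x,y mm [-12.8  64.8] xrange [-22.  -5.] zmax 0.101
  px [332. 199.] n 24 local x,y mm [-13.3 -62.4] xrange [-23.  -4.] zmax 0.104
10.6167 [-0.7801789   1.35068741  0.51272723]
```

View pics/after.png

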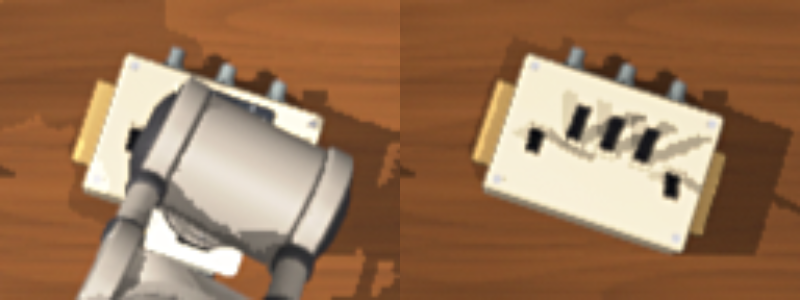

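View pics/scene2.png

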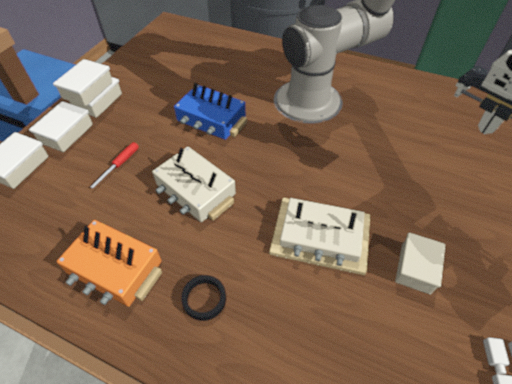

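The box now reads off, on, on, on, off, with sw3 at top-view pixel (314,182) leaning to the glands like the sample. The tape, screwdriver and spare box are where they were, and the arm is back in free air.

```bash
python3 -c "
from workcell import bot
bot.dwell(0.3); print(bot.sense()['joint_velocities'].round(3)); bot.hand_in()"
```

```text
[ 0.003 -0.     0.001 -0.001  0.001  0.   ]
the job is handed in; nothing more can be done
```

The box now shows the sample's pattern, and I've handed the job in. From place 1 to 5 the sample reads off, on, on, on, off. The box started as off, on, off, on, off, so I pushed only toggle 3 over towards the glands with closed fingers.

**Last checks:**
- **Toggles:** the top view measured all five paddles at the right places and leans. In the scene view the three "on" blades merged into one blob on the gland side, which fits but doesn't tell them apart.
- **Bystanders:** the tape roll, screwdriver and spare box look unmoved in the pictures; I didn't measure them.
- **Arm:** it was parked clear and at rest, at about 10.6 s of the 48 s allowed.
- **Disagreement:** the two cameras placed the box centre about 5 mm apart. I used a point in between, and the clearances covered the difference.

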